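Change the air over from the blue to the yellow slide valve

TASK

The compressed-air manifold on the bench may feed only one outlet at a time. First push the blue knob, which stands pulled out, fully home until it clicks; then pull the yellow knob out towards the front as far as it goes, until it clicks. Leave the green valve shut throughout, and let go at the end.

Things in the scene. Friction and masses are not known exactly. Their poses are not given: they have to be found in the camera images.
- manifold: Fixed foot plate 300 wide, 130 deep, 12 thick, with a brass pipe behind; turned up to 17 deg. Origin: on the bench under the middle valve's centre; x away from the front, y left, z up. On it three aluminium slide-valve blocks 66 wide, 70 deep, tops 92 above the bench, 90 apart centre to centre along y. Their colour order varies. Each has a knob on a level stem in its front (-x) face.
- blue_grip (a point): Middle of the blue knob's round grip (26 diameter, 30 long), on its axis, 68 above the bench, 18 behind the knob's front end; in front of the grip a rim 34 diameter, 7 thick. Axes: x along the stem into the block (push +x, pull -x), z up. Starts fully out, 71 in front of the block's face; home is 31 in front (travel 40).
- yellow_grip (a point): Same point of the yellow knob; same valve, sizes, axes and travel. Starts home. All knobs have hard stops at both ends and a detent 6.5 short of each: about 6 N takes a knob over it, then it snaps on to that end by itself and stays there. Between the detents it slides with about 1 N and stays where it is left.
- green_grip (a point): Same point of the green knob; same valve, sizes, axes and travel. Starts home and must stay home.

How it is judged:
By the outcome, as a careful person would: the job done as asked, in the order asked, and still so for the second after the job is handed in, with the robot touching nothing.
It also fails if it takes over 45 s, if anything falls off the work surface, if the arm or the gripper's body presses on something with over 40 N, if the wrist force passes 120 N, or if a joint passes its speed limit or range.

ROBOT

A 6-joint arm with a two-finger parallel gripper is mounted at the origin on a cart in front of the work surface, level with it; the furniture and walls round the work are solid. World frame = base frame: x ahead of the robot, y to its left, z up, the work surface at z = 0. Lengths are in m, angles in rad, forces in N, time in s.
With the tool pointing down it reaches from about 0.325 to 0.9 m from the base axis. Payload 6.1 kg.
Tool frame: the origin (TCP) lies at the very end of the fingers, on their centre line; the grasp point (between the pads) lies 19 mm behind it; x points along the fingers, z is the direction in which the jaws open and shut, and the axes are right-handed (so a half turn about x gives the same grasp; the last joint's range is limited). The gripper opens to 87 mm and grips with 3 to 60 N. Pads are 19 mm wide; open, the fingers measure 117 mm over their backs; the gripper's body (75 mm by 190 mm) begins 51 mm behind the grasp point.
Start: joints at [1.097, 0.22, 1.526, -0, 1.395, -0.126], TCP at [0.213, 0.588, 0.223] pointing down, gripper open.
Joint ranges: [-2.98, 2.98], [-0.91, 2.08], [0.09, 2.57], [-1.24, 4.39], [0.2, 2.65], [-2.68, 2.68]. Speed limits (rad/s): [2.57, 2.57, 3.01, 3.14, 3.14, 3.14].

INTERFACE

Orientations are given as a unit quaternion [w, x, y, z].
In Python, from workcell import readout, eyes, job gives the robot as it stands.
- The arm moves only by the tool jog_arm, never from a script. Its arguments are lists of equal length, an entry for each row: "slide": the shift along the tool's x, y, z in m, a list of three; "rotation": the turn, a rotation vector about the tool's x, y, z in rad, a list of three; "fingers": the finger opening in m, from 0 to 0.087. A call has 1 to 8 rows; each row shifts and turns the pose as measured when the row begins, along the tool's axes as they then stand; what a row does not reach is not made up. A row lasts 1/10 s, in which the tool goes at most 50 mm and 8.59 degrees, less where a joint would pass 70% of its speed; a pose out of reach is approached as far as the arm can. A call is refused whole if a number of a shift passes 0.05 or a number of a turn 0.15, either way. A call with a gripper value outside its range is refused whole. The fingers move at their own pace and stop on an object; the grip force is fixed at half the most. Time passes only in rows, so rows that do not move let the fingers close. It gives the time, the measured TCP pose, the force and the opening at its end, in the units of the state.
- readout.read_state(): the state, without advancing time (a new reading comes with each control period).
- eyes.camera(name): name is "scene" or "side" or "wrist"; returns a dict with "img" (480x640x3 uint8, red, green, blue), "intrinsics" (3x3 intrinsics, pixels), "distortion" ([k1, k2, p1, p2, k3] as OpenCV has them; the pictures are not rectified), "rvec" (rotation vector, rad) and "tvec" (3), from world to camera coordinates, as OpenCV has them; the wrist camera has in their place "T_tool_cam" (4x4, takes a point from camera to tool coordinates, whose origin is the TCP and whose axes are the tool frame's). Camera axes: x right, y down, z forward; pixel columns grow to the right and rows downward; lengths in m; the calibration is good to about 2 mm. A picture is of the moment at which its call begins: read the wrist's pose just before it. There is no depth.
- job.close_job(): hands the job in, once; it reports no verdict.
Trained networks look in a picture, given as the dict that the camera call returned (one of the last four; its "shot" number tells which), for a name from the list of things; names that differ only in an ending like _2 or _b are one class to them, and where a whole thing is asked for, a point or a joint stands for the part that bears it (a point fixed in the world has none). Each returns a list of dicts, best first, with "score" (0 to 1); they miss things now and then, are a little off and sometimes report something else, mostly with a low value. They report only what shows in the picture. A call takes as long as a camera call.
- eyes.spot_in(picture, thing): "xy" ([column, row] in pixels, amid what is visible of it).
- eyes.outline_of(picture, thing): "mask" (480x640 bool, what is visible of it) and "xy" ([column, row] in pixels, amid what is visible of it).
- eyes.pinpoint(picture, thing): "xy" ([column, row] in pixels: a listed point, or the origin of a listed thing).
The state is a dict: "clock": time; "joints": joint angles; "qd": joint speeds; "joint_efforts": joint torques, N m; "tcp_pos": TCP position; "eef_rot": TCP orientation; "contact_force": force on the tool from outside, world axes, zero at the start; "moment": the same for the moment, N m; "width": opening from 0.0 (shut) to 1.0 (fully open).
Only numpy, scipy, OpenCV 4.12 (cv2) and the standard library are available. Lean on these libraries where they do the work, as an engineer would, in place of code of your own. Each camera call takes 0.05 s, during which the arm holds its last target.

## Working session

There is one attempt and no reset: what is moved stays moved. The work goes in short steps, Python scripts to look and compute and a tool call to move; the robot and the scene stay as the last step left them, time stands still between calls to the robot, and variables do not carry over. Pictures are saved under pics/ and viewed, and the job is handed in when it is done.

Besides the shell and the picture viewer there is one more tool, called as a command line: name --argument value ..., lists and objects as JSON in quotes. jog_arm: Moves the arm, as the interface text tells. Its arguments: {"type":"object","properties":{"slide":{"type":"array"},"rotation":{"type":"array"},"fingers":{"type":"array"}},"required":["slide","rotation","fingers"]}

```bash
mkdir -p pics; cat > h.py <<'E'
import numpy as np,cv2
from workcell import readout,eyes,job
from scipy.spatial.transform import Rotation as R
def save(c,n): cv2.imwrite('pics/'+n,c['img'][:,:,::-1])
def ray(c,xy,st=None):
    K=np.array(c['intrinsics']);D=np.array(c['distortion'])
    u=cv2.undistortPoints(np.array([[xy]],float),K,D)[0,0]; d=np.array([u[0],u[1],1.])
    if 'rvec' in c:
        Rm=cv2.Rodrigues(np.array(c['rvec'],float))[0]; return -Rm.T@np.array(c['tvec']).ravel(), Rm.T@d
    T=np.array(c['T_tool_cam']);q=st['eef_rot'];Rw=R.from_quat([q[1],q[2],q[3],q[0]]).as_matrix()
    return np.array(st['tcp_pos'])+Rw@T[:3,3], Rw@T[:3,:3]@d
def atz(o,d,z): return o+d*(z-o[2])/d[2]
E
python3 - <<'E'
from h import *
s=readout.read_state();print({k:np.round(v,3) for k,v in s.items()})
for n in ['scene','side']:
    c=eyes.camera(n);save(c,n+'1.png')
    o,_=ray(c,[320,240]);print(n,'cam at',o.round(3))
    for t in ['blue_grip','yellow_grip','green_grip']:
        for r in eyes.pinpoint(c,t)[:2]:
            o,d=ray(c,r['xy']);print(t,round(r['score'],2),np.round(r['xy'],1),atz(o,d,.068).round(4))
    for r in eyes.pinpoint(c,'manifold')[:2]:
        o,d=ray(c,r['xy']);print('man',round(r['score'],2),np.round(r['xy'],1),atz(o,d,0).round(4))
E
```

```text
{'clock': np.float64(0.0), 'joints': array([ 1.097,  0.221,  1.528,  0.   ,  1.395, -0.126]), 'qd': array([-0.   ,  0.001, -0.001, -0.   , -0.001, -0.001]), 'joint_efforts': array([-1.0000e-03, -4.9461e+01, -3.8738e+01,  7.0000e-02,  5.7000e-02,
       -0.0000e+00]), 'tcp_pos': array([0.213, 0.587, 0.221]), 'eef_rot': array([ 0.578, -0.406,  0.58 ,  0.406]), 'contact_force': array([ 0.399,  0.226, -0.132]), 'moment': array([-0.051,  0.026, -0.022]), 'width': np.float64(1.0)}
scene cam at [ 0.274 -0.536  0.621]
blue_grip 0.94 [333.  322.7] [ 0.5194 -0.1201  0.068 ]
yellow_grip 0.91 [314.4 277.2] [ 0.5406 -0.0298  0.068 ]
green_grip 0.82 [277.5 242.6] [0.5282 0.0697 0.068 ]
man 0.8 [344.5 285.8] [ 0.6061 -0.0101  0.    ]
side cam at [ 0.437 -0.581  0.652]
blue_grip 0.88 [307.1 286.8] [ 0.5258 -0.1135  0.068 ]
blue_grip 0.62 [286.7 218. ] [0.5189 0.0687 0.068 ]
yellow_grip 0.87 [306.1 248.2] [ 0.5414 -0.0221  0.068 ]
green_grip 0.58 [286.6 219.9] [0.5178 0.0631 0.068 ]
man 0.83 [336.2 264.9] [ 0.6044 -0.0148  0.    ]
```

View pics/scene1.png

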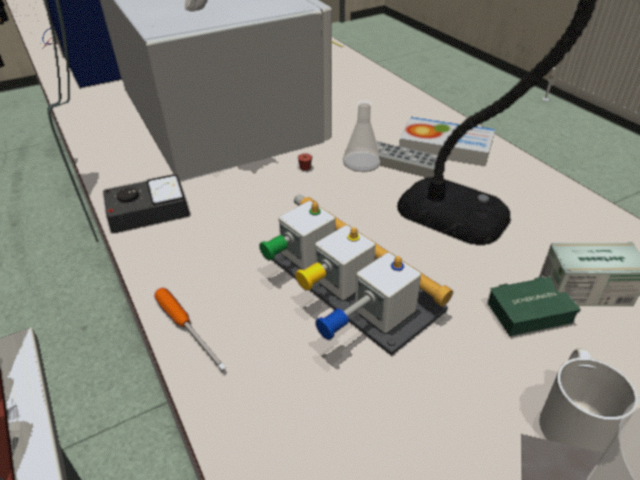

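View pics/side1.png

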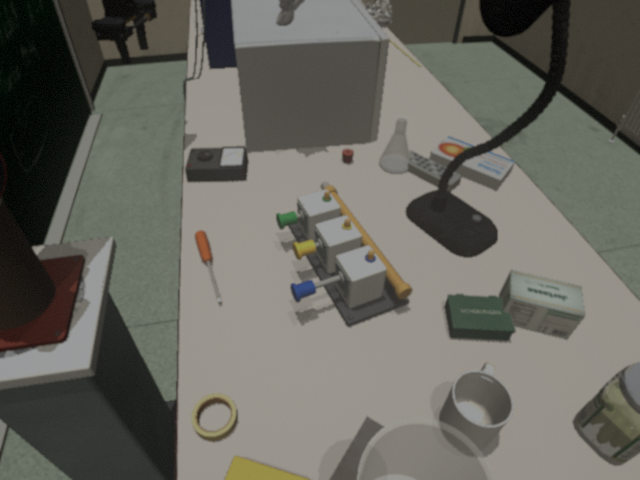

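```bash
cat >> h.py <<'E'
def plan(target,yaw,st=None):
    """tool down, tool z along +-manifold y at yaw"""
    st=st or readout.read_state();q=st['eef_rot'];Rw=R.from_quat([q[1],q[2],q[3],q[0]])
    best=None
    for s in (1,-1):
        z=s*np.array([-np.sin(yaw),np.cos(yaw),0]);x=np.array([0,0,-1.]);y=np.cross(z,x)
        rv=(Rw.inv()*R.from_matrix(np.c_[x,y,z])).as_rotvec()
        if best is None or np.linalg.norm(rv)<np.linalg.norm(best):best=rv
    d=np.array(target)-st['tcp_pos']
    print('tcp',np.round(st['tcp_pos'],4),'slide(tool)',Rw.inv().apply(d).round(4),'rot',best.round(4),'F',np.round(st['contact_force'],1),'w',round(float(st['width']),3),'t',round(float(st['clock']),2))
    print('tool axes in world cols\n',Rw.as_matrix().round(3))
E
python3 - <<'E'
from h import *
plan([.43,-.04,.25],.18)
c=eyes.camera('scene')
for xy in [(178,170),(330,135),(408,210)]: print(atz(*ray(c,xy),0).round(3))
c2=eyes.camera('side')
for xy in [(250,145),(375,135),(412,210)]: print(atz(*ray(c2,xy),0).round(3))
w=eyes.camera('wrist');save(w,'w1.png');print(np.round(w['T_tool_cam'],3),w['intrinsics'])
E
```

```text
tcp [0.213  0.5876 0.2225] slide(tool) [-0.0275 -0.4179 -0.5161] rot [-0.5278 -0.      0.    ] F [0.7 0.3 1. ] w 1.002 t 0.5
tool axes in world cols
 [[ 0.    -0.94   0.341]
 [-0.     0.341  0.94 ]
 [-1.    -0.    -0.   ]]
[0.481 0.469 0.   ]
[0.837 0.432 0.   ]
[0.818 0.104 0.   ]
[0.475 0.462 0.   ]
[0.832 0.45  0.   ]
[0.817 0.117 0.   ]
[[ 0.    -0.239  0.971 -0.162]
 [ 0.    -0.971 -0.239  0.065]
 [ 1.     0.    -0.    -0.   ]
 [ 0.     0.     0.     1.   ]] [[380.23669736   0.         321.05729577]
 [  0.         380.23669736 234.79884913]
 [  0.           0.           1.        ]]
```

jog_arm --slide '[[-0.002,-0.026,-0.032],[-0.002,-0.026,-0.032],[-0.002,-0.026,-0.032],[-0.002,-0.026,-0.032],[-0.002,-0.026,-0.032],[-0.002,-0.026,-0.032],[-0.002,-0.026,-0.032],[-0.002,-0.026,-0.032]]' --rotation '[[0,0,0],[0,0,0],[0,0,0],[0,0,0],[0,0,0],[0,0,0],[0,0,0],[0,0,0]]' --fingers '[0.087,0.087,0.087,0.087,0.087,0.087,0.087,0.087]'

```text
clock: 1.45
tcp_pos: [0.3229, 0.2694, 0.2377]
eef_rot: [0.578, -0.409, 0.576, 0.409]
contact_force: [1.2, 0.3, 0.2]
width: 1.0
```

jog_arm --slide '[[-0.002,-0.026,-0.032],[-0.002,-0.026,-0.032],[-0.002,-0.026,-0.032],[-0.002,-0.026,-0.032],[-0.002,-0.026,-0.032],[-0.002,-0.026,-0.032],[-0.002,-0.026,-0.032],[-0.002,-0.026,-0.032]]' --rotation '[[0,0,0],[0,0,0],[0,0,0],[0,0,0],[0,0,0],[0,0,0],[0,0,0],[0,0,0]]' --fingers '[0.0,0.0,0.0,0.0,0.0,0.0,0.0,0.0]'

```text
clock: 2.25
tcp_pos: [0.4369, -0.0544, 0.2579]
eef_rot: [0.581, -0.411, 0.573, 0.407]
contact_force: [1.0, 1.1, -0.8]
width: 0.349
```

```bash
python3 - <<'E'
from h import *
plan([.43,-.04,.25],.18)
E
```

```text
tcp [ 0.4369 -0.0544  0.2579] slide(tool) [0.0079 0.0114 0.0113] rot [-0.518   0.0029  0.0127] F [ 1.   1.1 -0.8] w 0.349 t 2.25
tool axes in world cols
 [[ 0.013 -0.943  0.332]
 [ 0.002  0.332  0.943]
 [-1.    -0.011  0.006]]
```

jog_arm --slide '[[0,0,0],[0,0,0],[0,0,0],[0,0,0],[0,0,0]]' --rotation '[[-0.13,0,0.003],[-0.13,0,0.003],[-0.13,0,0.003],[-0.13,0,0.003],[0,0,0]]' --fingers '[0,0,0,0,0]'

```text
clock: 2.75
tcp_pos: [0.4383, -0.0617, 0.2591]
eef_rot: [-0.451, 0.546, -0.449, -0.545]
contact_force: [-0.3, 0.5, 0.4]
width: 0.011
```

```bash
python3 - <<'E'
from h import *
s=readout.read_state();w=eyes.camera('wrist');save(w,'w2.png')
for t in ['blue_grip','yellow_grip','green_grip']:
    for r in eyes.pinpoint(w,t)[:2]:
        o,d=ray(w,r['xy'],s);print(t,round(r['score'],2),np.round(r['xy'],1),atz(o,d,.068).round(4))
for r in eyes.pinpoint(w,'manifold')[:2]:
    o,d=ray(w,r['xy'],s);print('man',round(r['score'],2),np.round(r['xy'],1),atz(o,d,0).round(4))
plan([.43,-.04,.25],.18)
E
```

```text
tcp [ 0.4382 -0.0614  0.259 ] slide(tool) [0.009  0.0041 0.0226] rot [0.0075 0.0001 0.0027] F [ 0.2 -0.3  0.2] w 0.006 t 3.0
tool axes in world cols
 [[ 0.003 -0.982 -0.186]
 [ 0.001 -0.186  0.982]
 [-1.    -0.003  0.   ]]
```

View pics/w2.png

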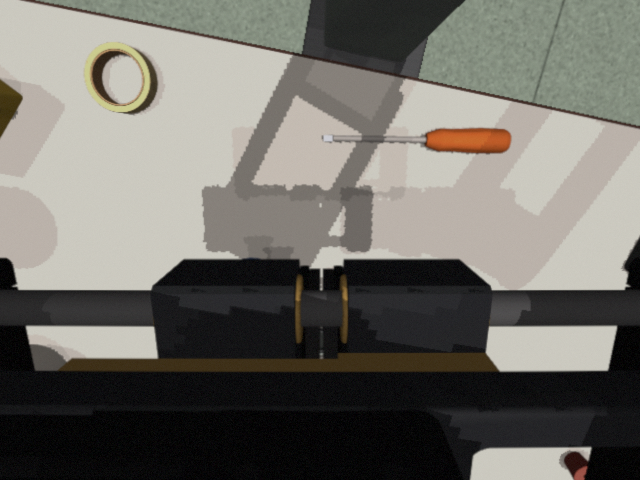

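jog_arm --slide '[[0,-0.036,0],[0,-0.036,0],[0,-0.036,0],[0,-0.036,0],[0,0,0]]' --rotation '[[0,0,0],[0,0,0],[0,0,0],[0,0,0],[0,0,0]]' --fingers '[0,0,0,0,0]'

```text
clock: 3.5
tcp_pos: [0.5839, -0.0335, 0.2586]
eef_rot: [-0.454, 0.543, -0.453, -0.542]
contact_force: [-0.8, -0.1, -0.8]
width: 0.007
```

```bash
python3 - <<'E'
from h import *
s=readout.read_state();w=eyes.camera('wrist');save(w,'w3.png')
for t in ['blue_grip','yellow_grip','green_grip']:
    for r in eyes.pinpoint(w,t)[:2]:
        o,d=ray(w,r['xy'],s);print(t,round(r['score'],2),np.round(r['xy'],1),atz(o,d,.068).round(4))
plan([.43,-.04,.25],.18)
E
```

```text
blue_grip 0.9 [240.  128.9] [ 0.5223 -0.1184  0.068 ]
yellow_grip 0.82 [342.2 168.9] [ 0.5408 -0.0218  0.068 ]
green_grip 0.93 [441.6 167.8] [0.5236 0.0676 0.068 ]
tcp [ 0.5806 -0.0344  0.2601] slide(tool) [0.0096 0.1492 0.0212] rot [-0.0014 -0.0015  0.0031] F [ 0.5  0.4 -0.1] w 0.003 t 3.7
tool axes in world cols
 [[ 0.003 -0.984 -0.178]
 [-0.001 -0.178  0.984]
 [-1.    -0.003 -0.001]]
```

View pics/w3.png

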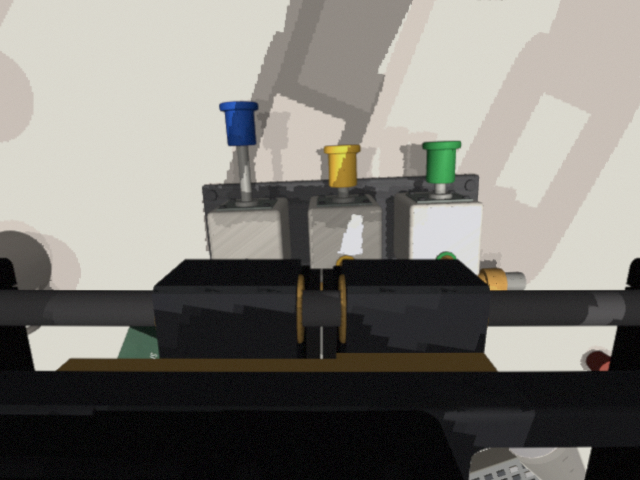

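```bash
python3 - <<'E'
import cv2
i=cv2.imread('pics/w3.png')[90:220,190:500];cv2.imwrite('pics/w3z.png',cv2.resize(i,None,fx=2.58,fy=2.58,interpolation=cv2.INTER_CUBIC))
E
```

```text
(no output)
```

View pics/w3z.png

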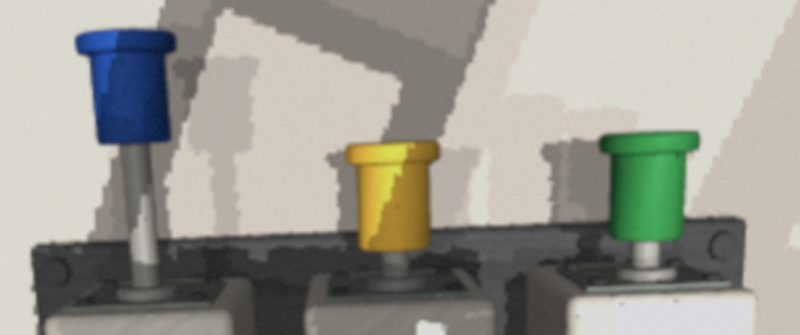

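```bash
python3 - <<'E'
from h import *
s=readout.read_state();w=eyes.camera('wrist')
a=atz(*ray(w,(203.6,185.3),s),.012);b=atz(*ray(w,(477.6,174.9),s),.012)
print(a,b,np.linalg.norm(b-a),'yaw',-np.arctan2((b-a)[0],(b-a)[1]))
P={}
for n,p in dict(b=(238.8,102.8),y=(341.9,146.2),g=(441.9,142.3)).items():
    P[n]=atz(*ray(w,p,s),.080);print(n,P[n].round(4))
d=P['g']-P['y'];print('yaw',-np.arctan2(d[0],d[1]),np.linalg.norm(d))
for yaw in (.2,.215):
    X=np.array([np.cos(yaw),np.sin(yaw)]);Y=np.array([-X[1],X[0]])
    for n in P: print(yaw,n,'s',P[n][:2]@X,'t',P[n][:2]@Y)
    print('plate front s',a[:2]@X,b[:2]@X,'t mid',(a[:2]+b[:2])@Y/2)
E
```

```text
[ 0.58467899 -0.16265728  0.012     ] [0.52138147 0.12485908 0.012     ] 0.2944014734866708 yaw 0.21669600661231325
b [ 0.4977 -0.1211  0.08  ]
y [ 0.5176 -0.0276  0.08  ]
g [0.4987 0.0579 0.08  ]
yaw 0.2179024540488294 0.08752092613100279
0.2 b s 0.46371150575410464 t -0.21758811281104534
0.2 y s 0.5018239936222205 t -0.1298581562352135
0.2 g s 0.5002572379572852 t -0.04235125486443682
plate front s 0.540709322002331 0.5357942214145677 t mid -0.12839252153072384
0.215 b s 0.4603956398876123 t -0.22451904635884956
0.215 y s 0.499819740182328 t -0.13737062509806702
0.215 g s 0.4995657150725835 t -0.04985006761542718
plate front s 0.5365150572196871 0.5360157506133498 t mid -0.13645155145528884
```

```bash
cat >> h.py <<'E'
YAW=.216
def st2w(s,t,z,y=YAW): return [s*np.cos(y)-t*np.sin(y), s*np.sin(y)+t*np.cos(y), z]
def cur():
    p=np.array(readout.read_state()['tcp_pos']);print('s',(p[0]*np.cos(YAW)+p[1]*np.sin(YAW)).round(4),'t',(-p[0]*np.sin(YAW)+p[1]*np.cos(YAW)).round(4),'z',p[2].round(4))
E
python3 - <<'E'
from h import *
plan(st2w(.43,-.2265,.2),YAW);cur()
E
```

```text
tcp [ 0.5805 -0.0345  0.2605] slide(tool) [ 0.0601  0.1272 -0.0731] rot [-0.0376 -0.0017  0.0038] F [-0.2 -0.2 -0.1] w 0.007 t 3.75
tool axes in world cols
 [[ 0.004 -0.984 -0.177]
 [-0.001 -0.177  0.984]
 [-1.    -0.004 -0.002]]
s 0.5597 t -0.1581 z 0.2605
```

jog_arm --slide '[[0,0,0],[0,0.033,-0.017],[0,0.033,-0.017],[0,0.033,-0.017],[0,0.031,-0.017],[0.03,0,0],[0.03,0,0],[0,0,0]]' --rotation '[[-0.038,-0.002,0.004],[0,0,0],[0,0,0],[0,0,0],[0,0,0],[0,0,0],[0,0,0],[0,0,0]]' --fingers '[0,0,0,0,0,0,0,0]'

```text
clock: 4.55
tcp_pos: [0.4586, -0.1339, 0.2049]
eef_rot: [-0.445, 0.555, -0.444, -0.545]
contact_force: [-1.0, 0.4, -0.5]
width: 0.005
```

```bash
python3 - <<'E'
from h import *
plan(st2w(.43,-.2265,.052),YAW);cur()
E
```

```text
tcp [ 0.4586 -0.1339  0.2049] slide(tool) [ 0.153  -0.0092  0.0039] rot [-0.0042 -0.0087  0.0099] F [-1.   0.4 -0.5] w 0.005 t 4.55
tool axes in world cols
 [[ 0.012 -0.978 -0.21 ]
 [-0.006 -0.21   0.978]
 [-1.    -0.01  -0.009]]
s 0.4193 t -0.229 z 0.2049
```

jog_arm --slide '[[0.04,-0.002,0.001],[0.04,-0.002,0.001],[0.04,-0.002,0.001],[0.03,0,0],[0,0,0]]' --rotation '[[-0.004,-0.008,0.009],[0,0,0],[0,0,0],[0,0,0],[0,0,0]]' --fingers '[0,0,0,0,0]'

```text
clock: 5.05
tcp_pos: [0.4691, -0.1327, 0.0615]
eef_rot: [-0.445, 0.556, -0.442, -0.545]
contact_force: [-0.4, -0.1, 0.1]
width: 0.006
```

```bash
python3 - <<'E'
from h import *
plan(st2w(.43,-.2265,.052),YAW);cur()
for n in ['scene','side']:
    c=eyes.camera(n);save(c,n+'2.png')
a=cv2.imread('pics/scene2.png')[200:400,180:480];b=cv2.imread('pics/side2.png')[150:350,200:500]
cv2.imwrite('pics/z2.png',cv2.resize(np.hstack([a,b]),(800,267)))
E
```

```text
tcp [ 0.4691 -0.1327  0.0615] slide(tool) [ 0.0095 -0.0001  0.0038] rot [-0.0022 -0.0105  0.0133] F [-0.4 -0.1  0.1] w 0.006 t 5.05
tool axes in world cols
 [[ 0.015 -0.977 -0.212]
 [-0.007 -0.212  0.977]
 [-1.    -0.013 -0.01 ]]
s 0.4298 t -0.2302 z 0.0615
```

View pics/z2.png

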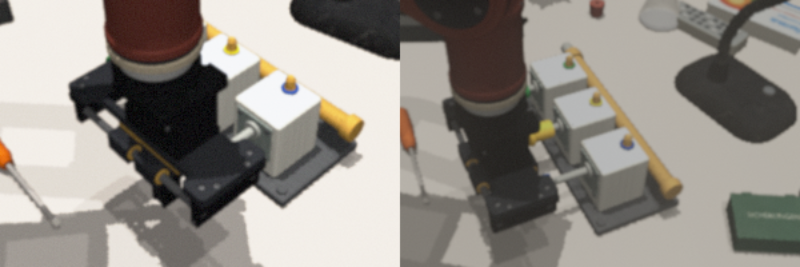

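jog_arm --slide '[[0.009,0,0.004],[0,-0.01,0],[0,-0.01,0],[0,-0.01,0],[0,-0.01,0],[0,-0.01,0]]' --rotation '[[-0.002,-0.01,0.013],[0,0,0],[0,0,0],[0,0,0],[0,0,0],[0,0,0]]' --fingers '[0,0,0,0,0,0]'

```text
clock: 5.75
tcp_pos: [0.5234, -0.1216, 0.0636]
eef_rot: [-0.441, 0.554, -0.445, -0.548]
contact_force: [-8.0, -2.6, 3.4]
width: 0.009
```

```bash
python3 - <<'E'
from h import *
plan(st2w(.496,-.2265,.052),YAW);cur()
for n in ['scene','side']:
    c=eyes.camera(n);save(c,n+'3.png')
a=cv2.imread('pics/scene3.png')[200:400,180:480];b=cv2.imread('pics/side3.png')[150:350,200:500]
cv2.imwrite('pics/z3.png',cv2.resize(np.hstack([a,b]),(800,267)))
E
```

```text
tcp [ 0.5234 -0.1216  0.0636] slide(tool) [ 0.0116 -0.0108  0.0046] rot [ 0.001  -0.0096  0.0014] F [-8.  -2.6  3.4] w 0.009 t 5.75
tool axes in world cols
 [[ 0.003 -0.977 -0.215]
 [-0.009 -0.215  0.976]
 [-1.    -0.001 -0.01 ]]
s 0.4852 t -0.231 z 0.0636
```

View pics/z3.png

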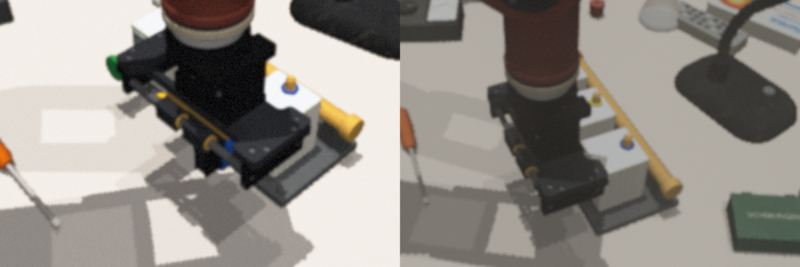

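jog_arm --slide '[[0.003,-0.01,0.002],[0.002,-0.008,0],[0.001,-0.005,0]]' --rotation '[[0,0,0],[0,0,0],[0,0,0]]' --fingers '[0,0,0]'

```text
clock: 6.15
tcp_pos: [0.5296, -0.1198, 0.059]
eef_rot: [0.428, -0.545, 0.455, 0.559]
contact_force: [-21.1, -3.4, 16.1]
width: 0.005
```

```bash
python3 - <<'E'
from h import *
plan(st2w(.496,-.2265,.052),YAW);cur()
E
```

```text
tcp [ 0.5296 -0.1198  0.059 ] slide(tool) [ 0.0068 -0.0047  0.0041] rot [ 0.0055 -0.0084 -0.0409] F [-21.1  -3.4  16.1] w 0.005 t 6.15
tool axes in world cols
 [[-0.038 -0.975 -0.22 ]
 [-0.017 -0.219  0.975]
 [-0.999  0.041 -0.008]]
s 0.4916 t -0.2306 z 0.059
```

jog_arm --slide '[[0,0.008,0],[0,0.03,0],[0,0.03,0],[-0.05,0,0.02],[-0.05,0,0.03],[-0.05,0,0.03],[0,0,0]]' --rotation '[[0,0,0],[0,0,0],[0,0,-0.04],[0,0,0],[0,0,0],[0,0,0],[0,0,0]]' --fingers '[0,0,0,0.06,0.06,0.06,0.06]'

```text
clock: 6.85
tcp_pos: [0.4467, -0.0614, 0.1995]
eef_rot: [-0.443, 0.554, -0.442, -0.548]
contact_force: [1.5, -1.0, -0.2]
width: 0.286
```

```bash
python3 - <<'E'
from h import *
plan(st2w(.52,-.137,.2),YAW);cur()
for n in ['scene','side']:
    c=eyes.camera(n);save(c,n+'4.png')
a=cv2.imread('pics/scene4.png')[200:400,180:480];b=cv2.imread('pics/side4.png')[150:350,200:500]
cv2.imwrite('pics/z4.png',cv2.resize(np.hstack([a,b]),(800,267)))
E
```

```text
tcp [ 0.4467 -0.0614  0.1995] slide(tool) [ 0.     -0.0969  0.0186] rot [ 0.0013 -0.0058  0.0061] F [ 1.5 -1.  -0.2] w 0.286 t 6.85
tool axes in world cols
 [[ 0.007 -0.976 -0.216]
 [-0.004 -0.216  0.976]
 [-1.    -0.006 -0.006]]
s 0.4232 t -0.1557 z 0.1995
```

View pics/z4.png

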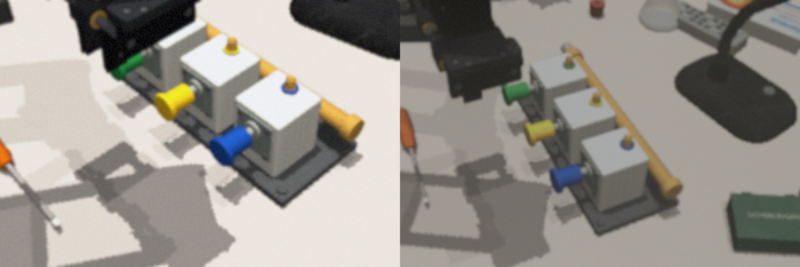

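jog_arm --slide '[[-0.03,-0.035,0.005],[-0.03,-0.035,0.005],[0,-0.035,0.005],[0,-0.03,0.003],[0,0,0]]' --rotation '[[0,-0.006,0.006],[0,0,0],[0,0,0],[0,0,0],[0,0,0]]' --fingers '[0.06,0.06,0.06,0.06,0.06]'

```text
clock: 7.45
tcp_pos: [0.5718, -0.0137, 0.2411]
eef_rot: [0.44, -0.542, 0.447, 0.559]
contact_force: [-0.1, -1.1, 0.1]
width: 0.679
```

```bash
python3 - <<'E'
from h import *
plan(st2w(.521,-.137,.2),YAW);cur()
s=readout.read_state();w=eyes.camera('wrist');save(w,'w5.png')
for t in ['blue_grip','yellow_grip','green_grip']:
    for r in eyes.pinpoint(w,t)[:1]:
        o,d=ray(w,r['xy'],s);p=atz(o,d,.068);print(t,round(r['score'],2),np.round(r['xy'],1),p.round(4),'s',p[0]*np.cos(YAW)+p[1]*np.sin(YAW),'t',-p[0]*np.sin(YAW)+p[1]*np.cos(YAW))
i=cv2.imread('pics/w5.png')[80:280,170:510];cv2.imwrite('pics/w5z.png',cv2.resize(i,None,fx=2.35,fy=2.35,interpolation=cv2.INTER_CUBIC))
E
```

```text
tcp [ 0.5718 -0.0137  0.2411] slide(tool) [ 0.0418  0.0336 -0.0016] rot [-0.0026  0.0118 -0.0226] F [-0.1 -1.1  0.1] w 0.679 t 7.45
tool axes in world cols
 [[-0.025 -0.977 -0.212]
 [ 0.007 -0.212  0.977]
 [-1.     0.023  0.012]]
s 0.5555 t -0.1359 z 0.2411
blue_grip 0.87 [212.9 187.6] [ 0.5623 -0.1111  0.068 ] s 0.5254343223342813 t -0.22902553378080115
yellow_grip 0.96 [318.  188.3] [ 0.5435 -0.0206  0.068 ] s 0.526459323954703 t -0.1365888309536506
green_grip 0.62 [419.3 186.3] [0.5229 0.0666 0.068 ] s 0.5250059521379317 t -0.046965532313865674
```

View pics/w5z.png

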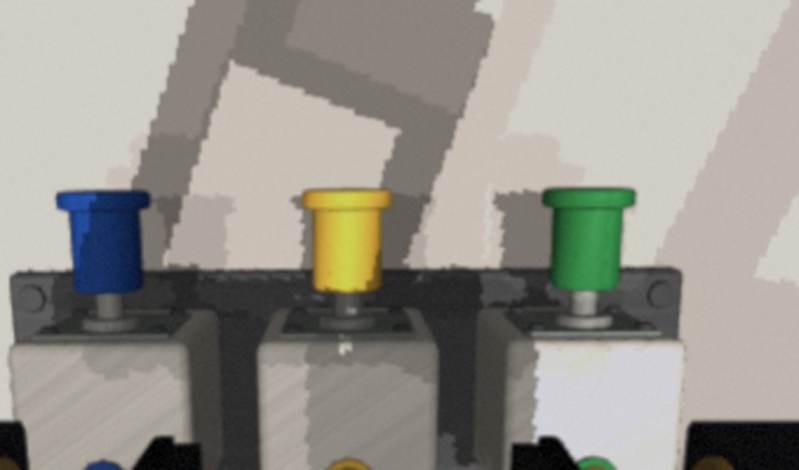

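jog_arm --slide '[[0,0.03,-0.001],[0.04,0,0],[0.04,0,0],[0,0,0]]' --rotation '[[-0.003,0.012,-0.023],[0,0,0],[0,0,0],[0,0,0]]' --fingers '[0.06,0.06,0.06,0.06]'

```text
clock: 8.05
tcp_pos: [0.536, -0.0247, 0.1617]
eef_rot: [-0.444, 0.551, -0.444, -0.549]
contact_force: [-1.3, 0.7, -0.8]
width: 0.686
```

```bash
python3 - <<'E'
from h import *
plan(st2w(.526,-.137,.049),YAW);cur()
E
```

```text
tcp [ 0.536  -0.0247  0.1617] slide(tool) [ 0.1127 -0.0075  0.0023] rot [-0.0042 -0.0026  0.0022] F [-1.3  0.7 -0.8] w 0.686 t 8.05
tool axes in world cols
 [[ 0.003 -0.978 -0.21 ]
 [-0.002 -0.21   0.978]
 [-1.    -0.002 -0.003]]
s 0.5182 t -0.139 z 0.1617
```

jog_arm --slide '[[0,-0.008,0.002],[0.03,0,0],[0.03,0,0],[0,0,0]]' --rotation '[[-0.004,-0.002,0.002],[0,0,0],[0,0,0],[0,0,0]]' --fingers '[0.06,0.06,0.06,0.06]'

```text
clock: 8.45
tcp_pos: [0.5489, -0.0223, 0.109]
eef_rot: [-0.445, 0.554, -0.442, -0.547]
contact_force: [-1.0, 0.1, -0.6]
width: 0.69
```

```bash
python3 - <<'E'
from h import *
plan(st2w(.526,-.137,.049),YAW);cur()
for n in ['scene','side']:
    c=eyes.camera(n);save(c,n+'6.png')
a=cv2.imread('pics/scene6.png')[200:400,180:480];b=cv2.imread('pics/side6.png')[150:350,200:500]
cv2.imwrite('pics/z6.png',cv2.resize(np.hstack([a,b]),(800,267)))
E
```

```text
tcp [ 0.5489 -0.0223  0.109 ] slide(tool) [0.0599 0.006  0.0027] rot [-0.0014 -0.0043  0.0103] F [-1.   0.1 -0.6] w 0.69 t 8.45
tool axes in world cols
 [[ 0.011 -0.977 -0.213]
 [-0.002 -0.213  0.977]
 [-1.    -0.01  -0.004]]
s 0.5314 t -0.1395 z 0.109
```

View pics/z6.png

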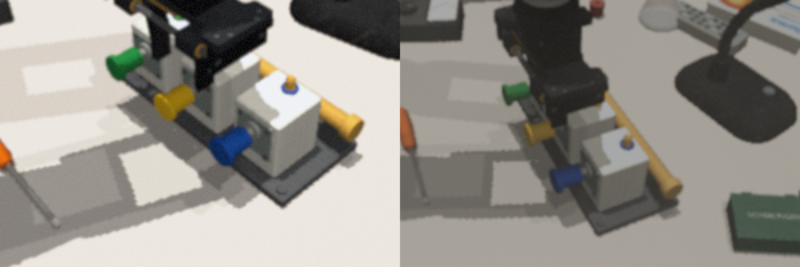

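jog_arm --slide '[[0,0.005,0.003],[0.03,0,0],[0.02,0,0],[0,0,0]]' --rotation '[[-0.001,-0.004,0.01],[0,0,0],[0,0,0],[0,0,0]]' --fingers '[0.06,0.06,0.06,0.06]'

```text
clock: 8.95
tcp_pos: [0.5533, -0.0218, 0.0724]
eef_rot: [-0.447, 0.557, -0.44, -0.545]
contact_force: [-1.1, 0.8, 1.0]
width: 0.688
```

```bash
python3 - <<'E'
from h import *
plan(st2w(.526,-.137,.049),YAW);cur()
E
```

```text
tcp [ 0.5533 -0.0218  0.0724] slide(tool) [0.0232 0.0102 0.003 ] rot [ 0.0003 -0.0082  0.019 ] F [-1.1  0.8  1. ] w 0.688 t 8.95
tool axes in world cols
 [[ 0.02  -0.977 -0.215]
 [-0.004 -0.215  0.977]
 [-1.    -0.019 -0.008]]
s 0.5358 t -0.1398 z 0.0724
```

jog_arm --slide '[[0,0.011,0.003],[0.012,0.003,0],[0.012,0.002,0],[0,0,0]]' --rotation '[[0,-0.008,0.019],[0,0,0.005],[0,0,0.005],[0,0,0]]' --fingers '[0.06,0.06,0.06,0.06]'

```text
clock: 9.35
tcp_pos: [0.5388, -0.0228, 0.0523]
eef_rot: [0.441, -0.55, 0.445, 0.552]
contact_force: [0.1, -0.9, 0.2]
width: 0.686
```

```bash
python3 - <<'E'
from h import *
plan(st2w(.526,-.137,.049),YAW);cur()
E
```

```text
tcp [ 0.5388 -0.0228  0.0523] slide(tool) [ 0.0033 -0.0046  0.0007] rot [ 0.0006 -0.0023 -0.0059] F [ 0.1 -0.9  0.2] w 0.686 t 9.35
tool axes in world cols
 [[-0.005 -0.977 -0.215]
 [-0.003 -0.215  0.977]
 [-1.     0.006 -0.002]]
s 0.5214 t -0.1377 z 0.0523
```

Small correction, then close.

jog_arm --slide '[[0.002,-0.004,0],[0,0,0],[0,0,0],[0,0,0],[0,0,0]]' --rotation '[[0,0,-0.004],[0,0,0],[0,0,0],[0,0,0],[0,0,0]]' --fingers '[0.06,0.06,0.0,0.0,0.0]'

```text
clock: 9.85
tcp_pos: [0.5437, -0.0219, 0.0506]
eef_rot: [-0.442, 0.552, -0.444, -0.551]
contact_force: [0.3, -0.5, -0.4]
width: 0.5
```

```bash
python3 - <<'E'
from h import *
plan(st2w(.526,-.137,.049),YAW);cur()
E
```

```text
tcp [ 0.5437 -0.0219  0.0506] slide(tool) [0.0016 0.0004 0.001 ] rot [ 0.0006 -0.0025 -0.0008] F [ 0.3 -0.5 -0.4] w 0.5 t 9.85
tool axes in world cols
 [[-0.    -0.977 -0.215]
 [-0.003 -0.215  0.977]
 [-1.     0.001 -0.003]]
s 0.5264 t -0.138 z 0.0506
```

jog_arm --slide '[[0,0,0],[0,0,0],[0,0,0],[0,0,0]]' --rotation '[[0,0,0],[0,0,0],[0,0,0],[0,0,0]]' --fingers '[0.0,0.0,0.0,0.0]'

```text
clock: 10.25
tcp_pos: [0.5437, -0.0212, 0.0508]
eef_rot: [-0.443, 0.551, -0.444, -0.551]
contact_force: [0.6, -1.1, -0.6]
width: 0.291
```

```bash
python3 - <<'E'
from h import *
plan(st2w(.486,-.137,.049),YAW);cur();print(readout.read_state()['width']*87)
E
```

```text
tcp [ 0.5437 -0.0212  0.0508] slide(tool) [0.0019 0.0405 0.0002] rot [ 0.0004 -0.0015 -0.0006] F [ 0.6 -1.1 -0.6] w 0.291 t 10.25
tool axes in world cols
 [[-0.    -0.977 -0.215]
 [-0.002 -0.215  0.977]
 [-1.     0.001 -0.001]]
s 0.5265 t -0.1372 z 0.0508
25.346960102651114
```

Width about 25–26 mm: gripping the 26 mm grip, not the rim. Pull.

jog_arm --slide '[[0,0.008,0],[0,0.008,0],[0,0.008,0],[0,0.008,0],[0,0.005,0]]' --rotation '[[0,0,0],[0,0,0],[0,0,0],[0,0,0],[0,0,0]]' --fingers '[0,0,0,0,0]'

```text
clock: 10.75
tcp_pos: [0.5125, -0.0282, 0.0511]
eef_rot: [-0.447, 0.555, -0.44, -0.547]
contact_force: [7.4, 3.1, -8.7]
width: 0.291
```

```bash
python3 - <<'E'
from h import *
plan(st2w(.4865,-.137,.051),YAW);cur()
E
```

```text
tcp [ 0.5125 -0.0282  0.0511] slide(tool) [-0.0001  0.0081  0.0004] rot [-0.0007 -0.003   0.0157] F [ 7.4  3.1 -8.7] w 0.291 t 10.75
tool axes in world cols
 [[ 0.016 -0.977 -0.214]
 [ 0.    -0.214  0.977]
 [-1.    -0.016 -0.003]]
s 0.4946 t -0.1374 z 0.0511
```

jog_arm --slide '[[0,0.007,0],[0,0.007,0],[0,0.004,0]]' --rotation '[[0,0,0.01],[0,0,0],[0,0,0]]' --fingers '[0,0,0]'

```text
clock: 11.05
tcp_pos: [0.5037, -0.0302, 0.052]
eef_rot: [-0.452, 0.558, -0.437, -0.542]
contact_force: [22.2, 6.8, -23.3]
width: 0.288
```

```bash
python3 - <<'E'
from h import *
plan(st2w(.4865,-.137,.051),YAW);cur()
E
```

```text
tcp [ 0.5037 -0.0302  0.052 ] slide(tool) [ 0.0011 -0.001   0.0005] rot [-0.004  -0.0047  0.0312] F [ 22.2   6.8 -23.3] w 0.288 t 11.05
tool axes in world cols
 [[ 0.032 -0.977 -0.21 ]
 [ 0.002 -0.21   0.978]
 [-1.    -0.031 -0.005]]
s 0.4855 t -0.1375 z 0.052
```

jog_arm --slide '[[0,0,0],[0,0,0],[0,0,0],[0,0,0],[0,0,0],[0,0,0]]' --rotation '[[0,0,0],[0,0,0],[0,0,0],[0,0,0],[0,0,0],[0,0,0]]' --fingers '[0,0.06,0.06,0.06,0.06,0.06]'

```text
clock: 11.65
tcp_pos: [0.5017, -0.0313, 0.052]
eef_rot: [-0.451, 0.558, -0.437, -0.542]
contact_force: [0.9, -0.4, 0.7]
width: 0.64
```

```bash
python3 - <<'E'
from h import *
plan(st2w(.4865,-.137,.051),YAW);cur()
E
```

```text
tcp [ 0.5017 -0.0313  0.052 ] slide(tool) [ 0.0011 -0.0031  0.0011] rot [-0.0039 -0.0059  0.03  ] F [ 0.9 -0.4  0.7] w 0.64 t 11.65
tool axes in world cols
 [[ 0.031 -0.977 -0.21 ]
 [ 0.001 -0.211  0.978]
 [-1.    -0.03  -0.006]]
s 0.4834 t -0.1381 z 0.052
```

jog_arm --slide '[[-0.025,0,0],[-0.04,0,0],[-0.05,0,0],[-0.05,0,0],[-0.02,-0.04,0],[0,-0.04,0],[0,0,0]]' --rotation '[[0,0,0],[0,0,0],[0,0,0.03],[0,0,0],[0,0,0],[0,0,0],[0,0,0]]' --fingers '[0.06,0.06,0.06,0.06,0.06,0.06,0.06]'

```text
clock: 12.35
tcp_pos: [0.5763, -0.0141, 0.2444]
eef_rot: [-0.443, 0.551, -0.447, -0.549]
contact_force: [-0.5, -0.5, -0.2]
width: 0.692
```

```bash
python3 - <<'E'
from h import *
plan(st2w(.521,-.137,.2),YAW);cur()
s=readout.read_state();w=eyes.camera('wrist');save(w,'w7.png')
for t in ['blue_grip','yellow_grip','green_grip']:
    for r in eyes.pinpoint(w,t)[:1]:
        o,d=ray(w,r['xy'],s);p=atz(o,d,.068);print(t,round(r['score'],2),np.round(r['xy'],1),p.round(4),'s',p[0]*np.cos(YAW)+p[1]*np.sin(YAW),'t',-p[0]*np.sin(YAW)+p[1]*np.cos(YAW))
i=cv2.imread('pics/w7.png')[80:280,170:510];cv2.imwrite('pics/w7z.png',cv2.resize(i,None,fx=2.35,fy=2.35,interpolation=cv2.INTER_CUBIC))
E
```

```text
tcp [ 0.5763 -0.0141  0.2444] slide(tool) [0.0445 0.0388 0.0003] rot [-0.0061 -0.0056 -0.0026] F [-0.5 -0.5 -0.2] w 0.692 t 12.35
tool axes in world cols
 [[-0.001 -0.978 -0.208]
 [-0.006 -0.208  0.978]
 [-1.     0.003 -0.006]]
s 0.5599 t -0.1373 z 0.2444
blue_grip 0.75 [223.4 179.1] [ 0.5619 -0.1068  0.068 ] s 0.5259660620367008 t -0.22472266751528774
yellow_grip 0.64 [323.  128.6] [ 0.5014 -0.0295  0.068 ] s 0.4833936280182809 t -0.13623312609363736
green_grip 0.71 [423.9 177.6] [0.5236 0.0665 0.068 ] s 0.5256362396976401 t -0.04730040493948959
```

View pics/w7z.png

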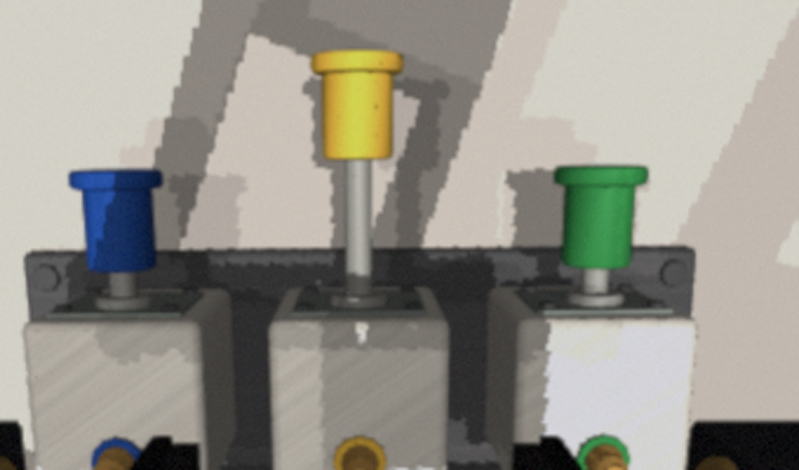

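```bash
python3 - <<'E'
from h import *
print(job.close_job())
E
```

```text
the job is handed in; nothing more can be done
None
```

I pushed the blue knob home with the closed fingers, then gripped the yellow knob, pulled it out, let go and lifted clear. The job was handed in at about 12.4 s. `close_job` gives no verdict, and no click can be sensed, so the end positions below rest on force and camera readings.

- **Blue:** the push was stopped hard at about 21 N, well above the detent's 6 N. The last wrist picture puts the blue and green knobs within 1 mm of each other along the stem, so blue is home.
- **Yellow:** the jaws stopped at about 25 mm, on the 26 mm grip rather than the 34 mm rim. The tool moved about 41 mm and was stopped at about 23 N. After letting go, the picture shows yellow about 42 mm in front of the other two. Its travel is 40 mm, so it reads as fully out within measuring error.
- **Green:** its measured position along the stem was the same before and after the pull (within 1 mm), and I never touched it.
- **Arm:** it ended about 0.24 m up with the gripper open, reading under 1 N, so touching nothing.

**Disagreement:** my estimates of the home grip position along the stem differed by up to about 8 mm. I aimed the grip slightly towards the block to allow for that.

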